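Unlock and open the medicine box on the refrigerator

ROBOT

A 6-joint arm with a two-finger parallel gripper is mounted at the origin on the work surface. World frame = base frame: x ahead of the robot, y to its left, z up, the work surface at z = 0. Lengths are in mm, angles in degrees, forces in N, time in s.
With the tool pointing down it reaches from about 350 to 875 mm from the base axis. Payload 4.2 kg.
Tool frame: the origin (TCP) lies midway between the tips of the shut fingers; the grasp point (between the pads) lies 19 mm behind it; z points along the fingers, y is the direction in which the jaws open and shut (so a half turn about z gives the same grasp; the last joint's range is limited). The gripper opens to 87 mm and grips with 3 to 60 N. Pads are 19 mm wide; open, the fingers measure 117 mm over their backs; the gripper's body (75 mm by 190 mm) begins 51 mm behind the grasp point.
Start: joints at [91.478, 22.042, 0.453, 0, -68.411, -14.817], TCP at [144.158, 608.126, 222.55] pointing down, gripper open.
Joint ranges: [-179.83, 179.83], [-69.29, 118.12], [-61.27, 80.66], [-181.25, 117.63], [-171.15, -9.14], [-177.46, 177.46]. Speed limits (degrees/s): [159.86, 159.86, 180, 180, 180, 180].

INTERFACE

Orientations are given as [roll, pitch, yaw] about the fixed x, y, z axes, in that order (R = Rz(yaw) Ry(pitch) Rx(roll)).
In Python, from rig import * gives the robot as it stands. The module is installed in compiled form; this text tells all that it offers.
- The arm moves only by the shell command python3 -m pendant 'ROWS' [FORCE]. ROWS is JSON, a list that holds one entry, the list of rows, each a list of 7 numbers: the finger opening in m, from 0 to 0.087, then the shift along the world's x, y, z in m, then the turn, a rotation vector about the world's x, y, z in rad. A call has 1 to 10 rows; each row shifts and turns the commanded pose from where the row before left it; what a row does not reach is not made up. A row lasts 1/10 s, in which the tool goes at most 50 mm and 8.59 degrees, less where a joint would pass 70% of its speed; a pose out of reach is approached as far as the arm can. A call with a gripper value outside its range is refused whole. The fingers move at their own pace and stop on an object; FORCE is the grip in N (left out, the last holds). Time passes only in rows, so rows that do not move let the fingers close. It gives the time, the measured TCP pose, the force and the opening at its end, in the units of the state.
- state(): the state, without advancing time (a new reading comes with each control period).
- grab_frame(name): name is "scene" or "side" or "wrist"; returns a dict with "image" (384x512x3 uint8, red, green, blue), "fx", "fy", "cx", "cy" (pixels), "k1" (the pictures are not rectified: a ray, as slopes to the right and down, at radius r is drawn at 1 + k1 r^2 times it, then the intrinsics apply), "rvec" (rotation vector, rad) and "tvec" (3), from world to camera coordinates, as OpenCV has them. Camera axes: x right, y down, z forward; pixel columns grow to the right and rows downward; lengths in mm; the calibration is good to about 2 mm. A picture is of the moment at which its call begins. There is no depth.
- finish_job(): hands the job in, once; it reports no verdict.
Trained networks look in a picture, given as the dict that the camera call returned (one of the last four; its "shot" number tells which), for a name from the list of things; names that differ only in an ending like _2 or _b are one class to them, and where a whole thing is asked for, a point or a joint stands for the part that bears it (a point fixed in the world has none). Each returns a list of dicts, best first, with "score" (0 to 1); they miss things now and then, are a little off and sometimes report something else, mostly with a low value. They report only what shows in the picture. A call takes as long as a camera call. They do not tell look-alikes from the thing itself.
- search_frame(picture, label): "location" ([column, row] in pixels, amid what is visible of it).
- spot_point(picture, label): "location" ([column, row] in pixels: a listed point, or the origin of a listed thing).
The state is a dict: "time": time; "joint_positions": joint angles; "qvel": joint speeds; "joint_efforts": joint torques, N m; "ee_pos": TCP position; "ee_rot": TCP orientation; "wrist_force": force on the tool from outside, world axes, zero at the start; "wrist_torque": the same for the moment, N m; "opening": opening from 0.0 (shut) to 1.0 (fully open).
Only numpy, scipy, OpenCV 4.12 (cv2) and the standard library are available. Lean on these libraries where they do the work, as an engineer would, in place of code of your own. Each camera call takes 0.05 s, during which the arm holds its last target.

TASK

Get the medicine box open: swing its keyhole cover well aside, take the broad rectangular-headed key out of the wooden key block, push it fully home in the lock in the lid and turn it clockwise as far as it goes. Let go of the key and leave it in the lock, then hook the lid up by its overhanging lip and swing it open until it stands upright or a little beyond. Leave the round-headed key in the block and everything else where it stands.

Things in the scene. Friction and masses are not known exactly. Their poses are not given: they have to be found in the camera images.
- medbox: white plastic medicine lock box, tub 150 deep (x) x 166 wide (y) x 95 mm high, fixed to the worktop. Origin: centre of its underside, which rests on the 20 mm thick grey quartz slab. Its -x side is the front, nearest the keyhole; z up. Its lid is hinged along the top rear edge
- lid_hinge (a point): middle of the lid's hinge line: in the box frame at x = +75 mm, z = 95 mm; the hinge line runs along the box's y axis. It turns with the lid: its x axis lies along the lid, pointing from the front lip to the hinge, its z axis is square to the lid, outward (up when shut)
- lid_lip (a point): middle of the lower front edge of the lid, 175 mm from the hinge line. The lid is a white plate 175 x 216 x 8 mm that overhangs the tub by 25 mm at the front and at both sides, with free air under this lip (its underside 95 mm above the quartz), so fingertips can hook under it from the front or from either side. The point turns with the lid
- lid (a joint): opening angle of the lid (rad): 0 shut, 1.57 upright, stop at 1.85. A stiff friction hinge: it stays at any angle where it is left; about 4 N up at the front edge moves it, more nearer the hinge. While locked it gives less than 0.05
- keyhole (a point): centre of the keyhole at the lid's top surface (115 mm in front of the hinge line, 60 mm behind the lip edge, midway across; 103 mm above the box's underside when the lid is shut). A slot 22.4 mm long along the lid's y axis and 7.4 mm wide along its x axis. z is the outward normal of the lid
- cover (a joint): swing of the steel keyhole cover (rad): 0 over the keyhole, positive anticlockwise seen from above, stops at +-1.75. A flat teardrop 3.5 mm thick, its 33 mm round end over the keyhole, its pin 34 mm behind the keyhole (towards the hinge). Swings either way (about 1 N at the nub), stays where left, is clear of the key beyond 1.1 either way
- cover_nub (a point): top centre of the upright push nub on the cover's round end: 11 mm diameter, its top 17 mm above the lid, its foot at 4.5 mm above the lid, 34 mm from the cover's pin; lies above the keyhole when the cover is at 0
- lock (a joint): turn of the lock barrel under the keyhole (rad): 0 locked, slot in line with the keyhole; grows clockwise seen from above; stop at 1.40, bolt drawn (lid free from about 1.0). Friction 0.08 N m, stays where left. The key turns about 0.1 before the barrel follows. It turns only when fully home and cannot be pulled out while turned
- med_key: the medicine box key, 91 mm long, 60 g, standing bit down in the key block. Origin: centre of the bit's lower end; z from bit to head. Steel bit 20 (y) x 5 (x) mm, z 0 to 14; round shank 5.5 mm to z 25; round collar 20 mm, z 25 to 29; black head, a flat rectangle 42 (y) x 9 (x) mm, z 37 to 91. The bit is the same either way round. Fully home its end is 25 mm below the lid's top
- key_bow (a point): grip point in the head of that key, 66 mm above the bit's end; grip across the 9 mm thickness (key x)
- key_collar (a point): underside of that key's collar, on the key's axis, 25 mm above the bit's end: meets the keyhole point when the key is fully home
- keyblock: dark wooden key block 56 (x) x 160 (y) x 34 mm, fixed on the quartz; two slots 45 mm either side of its middle along y, a key standing in each with its collar on the block's top and its bit 25 mm deep. Origin: centre of its underside
- bike_key: the other key, with a round 34 mm head, 67 mm long, standing in the block's other slot (either one). Leave it. Origin: centre of its bit's lower end
- pepper_mill: chrome pepper mill, 56 mm diameter, 188 mm tall, standing; origin at the centre of its foot. Bystander
- butter_dish: lidded glass butter dish 95 x 185 x 98 mm; origin at the centre of its underside. Bystander
- silicone_lid: olive-green silicone lid, 110 mm diameter, 28 mm high with its knob; origin at the centre of its underside. Bystander
- trivet: wooden slatted trivet 131 x 140 x 18 mm; origin at the centre of its underside. Bystander
- salt_bowl: white ceramic bowl 76 mm diameter, 38 mm high; origin at the centre of its underside. Bystander
- spice_jar: glass jar with a steel cap, 42 mm diameter, 75 mm tall; origin at the centre of its underside. Bystander
There are look-alikes about, which are no part of the job. What is shaped like the med_key but green or red is not meant.

How it is judged (in metres and radians):
On the way, in this order (a step that is already met when the one before it is completed fails the run):
1. the keyhole cover is swung aside, clear of the keyhole (over 1.0 rad either way) ((value of joint cover above 1 rad or value of joint cover below -1 rad)), for 0.1 s.
2. the key is fully home in the shut lid's lock, upright, its collar within 4 mm of the keyhole (distance between key_collar and keyhole below 0.004 m and angle between the z axis of med_key and the z axis of keyhole, either way round below 0.12 rad and value of joint lid below 0.05 rad), for 0.1 s.
3. with the key home, the lock is turned to the end and the bolt drawn (over 1.2 rad) (value of joint lock above 1.2 rad and distance between key_collar and keyhole below 0.005 m and value of joint lid below 0.05 rad), for 0.2 s.
At the end, for the whole second after the job is handed in: The lid stands open at 1.45 rad or more (upright is 1.57) and is at rest, the lock is still turned past 1.1 rad, and the key is left in the lock, its collar within 7 mm of the keyhole (value of joint lid above 1.45 rad and velocity of joint lid between -0.1 and 0.1 rad/s and value of joint lock above 1.1 rad and distance between key_collar and keyhole below 0.007 m and linear speed of med_key below 0.05 m/s); the robot touches nothing.
It fails at once if the lid is pulled up by the key (fingers on the key with over 2 N while the lid is open more than 0.15 rad) (value of joint lid above 0.15 rad and contact force between the fingers and med_key above 2 N).
It fails at once if the round-headed key is lifted more than 10 mm or displaced (distance of bike_key from where it was at the start of the episode above 0.01 m).
It fails at once if a bystander is moved more than 30 mm or the pepper mill is tipped (distance of any of pepper_mill, butter_dish, silicone_lid, trivet, salt_bowl, spice_jar from where it was at the start of the episode above 0.03 m or angle between pepper_mill's own z axis and vertical above 0.3 rad).
It also fails if it takes over 72 s, if anything falls off the work surface, if the arm or the gripper's body presses on something with over 40 N, if the wrist force passes 120 N, or if a joint passes its speed limit or range.

## Working session

There is one attempt and no reset: what is moved stays moved. The work goes in short steps, Python scripts to look and compute and a shell command to move; the robot and the scene stay as the last step left them, time stands still between calls to the robot, and variables do not carry over. Pictures are saved under pics/ and viewed, and the job is handed in when it is done.

```bash
mkdir -p pics; ls; python3 - <<'E'
from rig import *
import cv2,pickle
s=state();print(s)
for n in("scene","side","wrist"):
    f=grab_frame(n);cv2.imwrite(f"pics/{n}0.png",f["image"][:,:,::-1]);pickle.dump(f,open(f"pics/{n}0.pkl","wb"))
    print(n,{k:f[k] for k in f if k!="image"})
    for l in("med_key","bike_key","keyhole","key_bow","key_collar","cover_nub","lid_lip","lid_hinge","keyblock","medbox"):
        print(l,[(round(d["score"],2),[round(x) for x in d["location"]]) for d in spot_point(f,l)])
E
```

```text
pics
{'time': 0.0, 'joint_positions': array([ 9.14815685e+01,  2.20908722e+01,  3.80403076e-01, -2.75071327e-02,
       -6.84130558e+01, -1.48176711e+01]), 'qvel': array([ 0.05513203, -0.06364283,  0.05794613, -0.05250158, -0.03395282,
       -0.03220948]), 'joint_efforts': array([ 2.56951290e-05, -3.90667677e+01,  1.87406552e+01,  4.21982333e+00,
        1.09104003e-02, -2.00850932e-04]), 'ee_pos': array([144.00255925, 607.56259394, 221.46655195]), 'ee_rot': array([ 1.79874045e+02, -6.88525841e-03, -1.33462428e+01]), 'wrist_force': array([0.46998922, 0.40713214, 0.25863605]), 'wrist_torque': array([-0.03772955, -0.03205137,  0.04686287]), 'opening': 1.0021636601792114}
scene {'fx': 357.36607015043234, 'fy': 357.36607015043234, 'cx': 253.8805450566681, 'cy': 189.51549424386815, 'k1': 0.03056419623326492, 'rvec': array([ 2.13176022,  0.57163377, -0.29983594]), 'tvec': array([-5.23381182e+02,  9.30652393e-01,  1.24979127e+03]), 'shot': 1}
med_key [(0.59, [297, 188]), (0.47, [275, 146]), (0.45, [292, 154])]
bike_key [(0.57, [284, 198])]
keyhole [(0.73, [185, 265])]
key_bow [(0.63, [304,
[... 773 characters left out ...]
(0.81, [242, 277]), (0.63, [225, 214]), (0.49, [280, 294])]
key_collar [(0.78, [279, 306]), (0.54, [227, 226]), (0.48, [241, 290])]
cover_nub [(0.38, [278, 138])]
lid_lip [(0.77, [295, 144]), (0.5, [258, 141])]
lid_hinge [(0.97, [252, 141])]
keyblock [(0.79, [236, 226]), (0.38, [314, 194])]
medbox [(0.69, [270, 162])]
wrist {'fx': 277.2677061244279, 'fy': 277.2677061244279, 'cx': 253.17066517808905, 'cy': 189.27655162903818, 'k1': -0.01692680116491312, 'rvec': array([-1.83061292,  2.31644224,  0.32165335]), 'tvec': array([623.78766906, -34.12046193, 391.46151958]), 'shot': 3}
med_key []
bike_key []
keyhole []
key_bow []
key_collar []
cover_nub []
lid_lip []
lid_hinge []
keyblock []
medbox []
```

View pics/scene0.png

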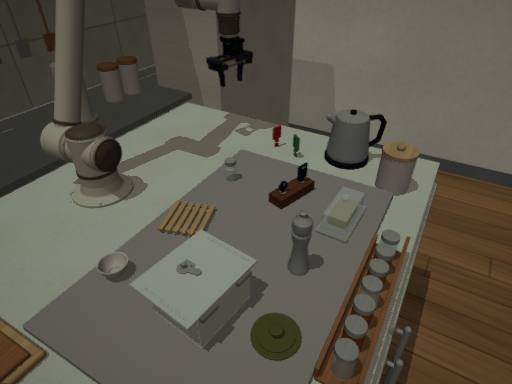

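View pics/side0.png

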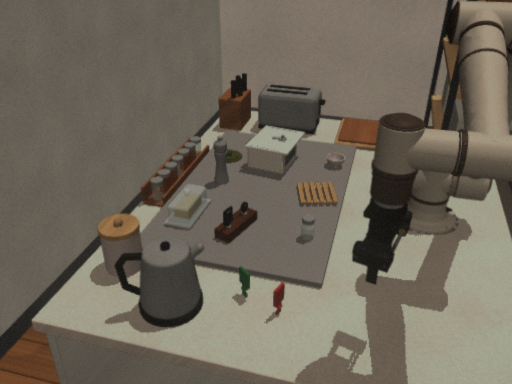

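View pics/wrist0.png

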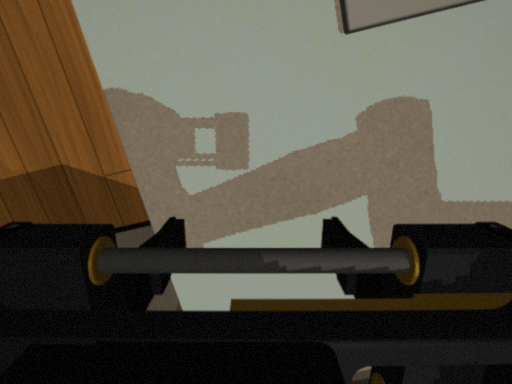

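Candidates for the med_key in scene: black rectangular head at (303,172) in the block, round head at (283,187) in the block, red (277,133), green (296,145). By the description I choose (303,172). Next I check it in a crop and triangulate.

```bash
cat > h.py <<'E'
import numpy as np,cv2,pickle
from rig import *
def cam(f):
    R,_=cv2.Rodrigues(np.array(f["rvec"]));t=np.array(f["tvec"]).reshape(3)
    K=np.array([[f["fx"],0,f["cx"]],[0,f["fy"],f["cy"]],[0,0,1]]);return K,np.array([f["k1"],0,0,0.]),R,t
def ray(f,p):
    K,d,R,t=cam(f)
    u=cv2.undistortPoints(np.array([[p]],float),K,d)[0,0]
    return -R.T@t, R.T@np.array([u[0],u[1],1.])
def onz(f,p,z):
    o,d=ray(f,p);return o+d*(z-o[2])/d[2]
def proj(f,P):
    K,d,R,t=cam(f);p,_=cv2.projectPoints(np.array(P,float).reshape(-1,3),cv2.Rodrigues(R)[0],t,K,d);return p[:,0]
def tri(L):
    A=np.zeros((3,3));b=np.zeros(3)
    for f,p in L:
        o,d=ray(f,p);d/=np.linalg.norm(d);M=np.eye(3)-np.outer(d,d);A+=M;b+=M@o
    return np.linalg.solve(A,b)
def load(n):return pickle.load(open(f"pics/{n}.pkl","rb"))
def snap(cams,tag):
    o={}
    for n in cams:
        f=grab_frame(n);o[n]=f;cv2.imwrite(f"pics/{n}{tag}.png",f["image"][:,:,::-1]);pickle.dump(f,open(f"pics/{n}{tag}.pkl","wb"))
    return o
def crop(f,c,w,hh,s,name):
    x,y=int(c[0]-w/2),int(c[1]-hh/2);x=max(x,0);y=max(y,0)
    im=f["image"][y:y+hh,x:x+w,::-1];cv2.imwrite(f"pics/{name}.png",cv2.resize(im,None,fx=s,fy=s,interpolation=cv2.INTER_CUBIC));print(name,"origin",x,y,"scale",s)
E
python3 - <<'E'
from h import *
a=load("scene0");b=load("side0")
crop(a,(292,175),80,60,10,"c1");crop(a,(200,285),150,110,5,"c2")
crop(b,(236,222),80,60,10,"c3");crop(b,(275,152),100,75,8,"c4")
for n,p,q in(("hinge",(226,289),(252,141)),("lip",(170,252),(295,144)),("keyhole",(185,265),(282,141)),("nub",(181,264),(278,138)),("block",(290,191),(236,226)),("bow",(304,170),(225,214)),("collar",(303,183),(227,226)),("origin",(297,188),(231,233))):
    print(n,tri([(a,p),(b,q)]).round(1))
E
```

```text
c1 origin 252 145 scale 10
c2 origin 125 230 scale 5
c3 origin 196 192 scale 10
c4 origin 225 114 scale 8
hinge [ 669.1 -209.2  103.4]
lip [ 496.4 -196.6  117.9]
keyhole [ 552.  -210.3  117.1]
nub [ 561.4 -219.   129.1]
block [586.  279.4  29.4]
bow [610.1 320.2  97.5]
collar [609.5 315.7  48.8]
origin [593.9 313.8  23.6]
```

View pics/c1.png

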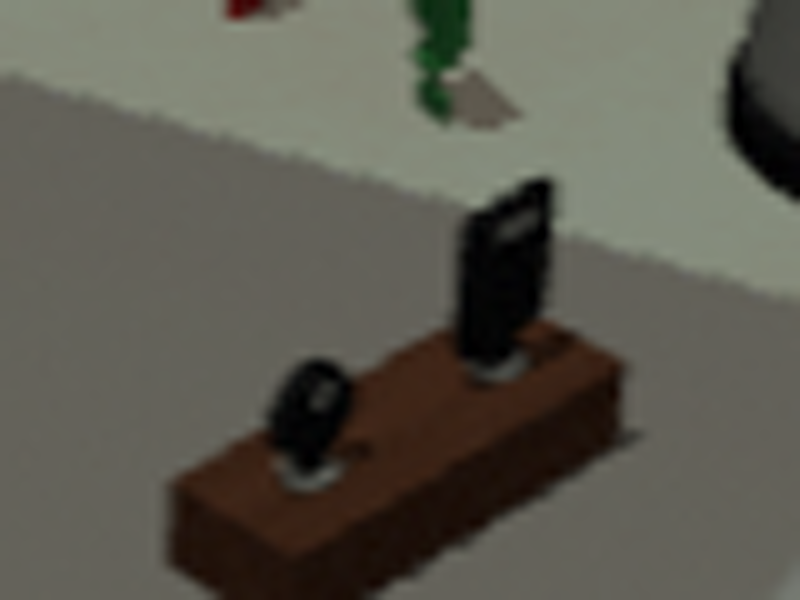

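View pics/c2.png

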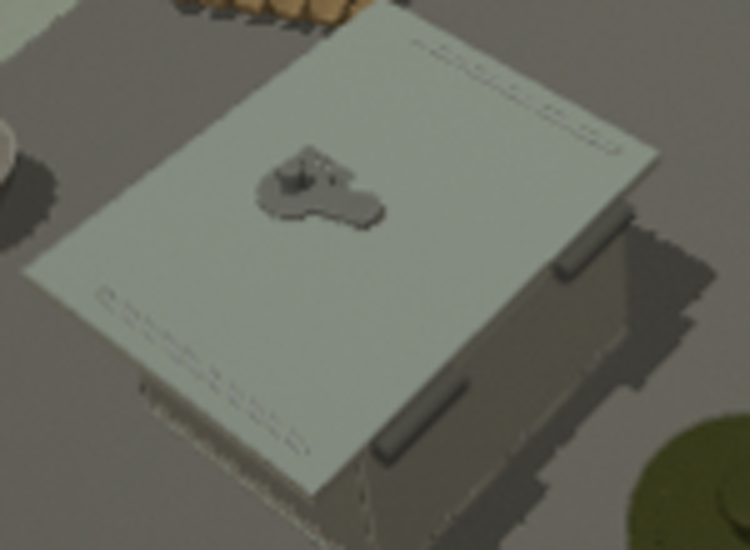

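View pics/c3.png

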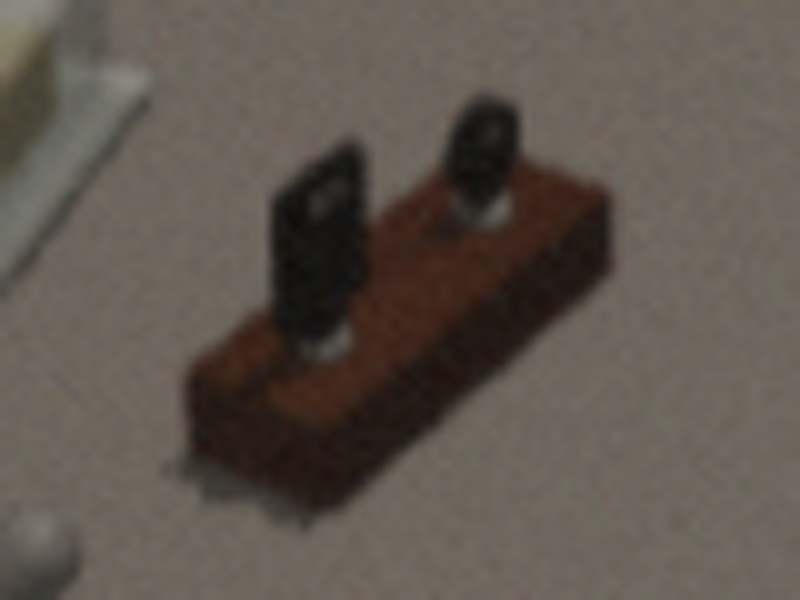

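View pics/c4.png

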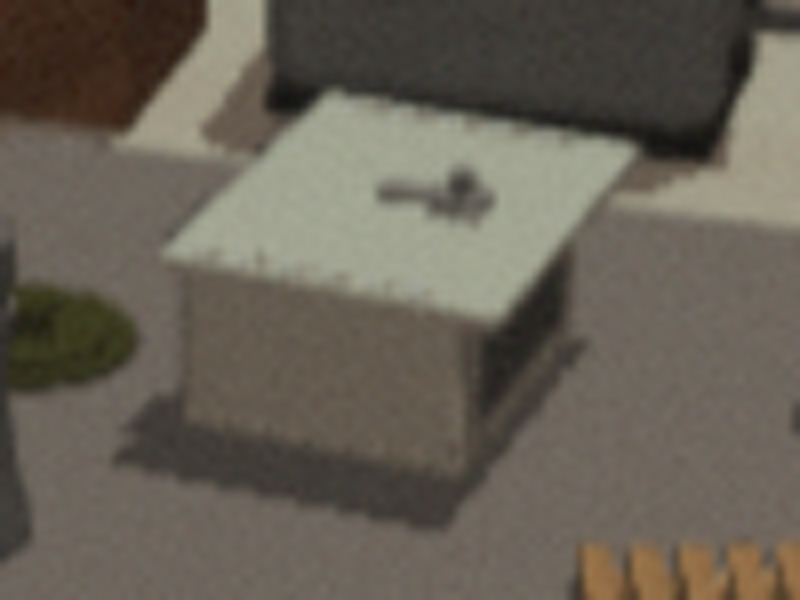

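The crop confirms it: (303,172) is the broad rectangular head and (283,187) the round one. Now I fit the poses of the box and block from their corners.

```bash
python3 - <<'E'
from h import *
from scipy.optimize import least_squares
a=load("scene0");b=load("side0")
def fit(obs,p0,name):
    def T(p,P):
        c,s=np.cos(p[2]),np.sin(p[2]);P=np.array(P,float);return np.c_[p[0]+c*P[:,0]-s*P[:,1],p[1]+s*P[:,0]+c*P[:,1],P[:,2]]
    def r(p):
        return np.concatenate([((proj(f,T(p,[P])) - np.array(q))).ravel() for f,P,q in obs])
    s=least_squares(r,p0,loss="soft_l1");print(name,s.x[:2].round(1),np.degrees(s.x[2]).round(2),"res",r(s.x).reshape(-1,2).round(1).tolist());return lambda P:T(s.x,P),s.x
# box: world z = 20+; hinge x=75, lip -100
C={k:v for k,v in zip("abcd",[(-100,108,123),(75,108,123),(75,-108,123),(-100,-108,123)])}
# scene: (202,230)= front/+y ; (257,260.6)= rear +y ; (187.4,329) rear -y ; (129.8,284) front -y
obs=[(a,C["a"],(202,230)),(a,C["b"],(257,260.6)),(a,C["c"],(187.4,329)),(a,C["d"],(129.8,284)),
 (b,C["d"],(304.7,132.5)),(b,C["c"],(266.9,125.2)),(b,C["b"],(245.6,146.2)),(b,C["a"],(286.9,154.2))]
for sub in(obs,obs[:4],obs[4:]):
    T,x=fit(sub,[600,-205,0.],"box")
    print("keyhole",T([[-40,0,123]]).round(1),"nub",T([[-40,0,140]]).round(1),"lip",T([[-100,0,115]]).round(1))
for y0 in (1.,):
  for ang in np.radians([-30,]):
    B=lambda x,y,z:(x*28,y*80,z)
    # rect key end (far) ; guess axis
    pass
# block corners triangulated first
print("near-left tri", tri([(a,(269,193.5)),(b,(256.8,211.5))]), tri([(a,(314.2,181.2)),(b,(215,229.5))]))
for p in [(269,193.5),(281.2,200.5),(314.2,181.2)]: print("a",p,onz(a,p,54).round(0))
for p in [(215,229.5),(228.5,235),(256.8,211.5)]: print("b",p,onz(b,p,54).round(0))
E
```

```text
box [ 596.8 -219.6] -7.48 res [[-0.4, -1.1], [0.1, -0.3], [-0.1, -0.3], [-0.5, -0.4], [0.1, -1.4], [-1.5, -0.9], [-1.5, -1.7], [-0.4, -1.6]]
keyhole [[ 557.2 -214.4  123. ]] nub [[ 557.2 -214.4  140. ]] lip [[ 497.7 -206.6  115. ]]
box [ 597.9 -220.1] -7.53 res [[-0.2, -0.8], [0.4, 0.1], [0.1, 0.3], [-0.3, -0.1]]
keyhole [[ 558.3 -214.9  123. ]] nub [[ 558.3 -214.9  140. ]] lip [[ 498.8 -207.   115. ]]
box [ 590.4 -208.2] -7.8 res [[1.2, -0.1], [-0.5, 0.2], [-0.8, -0.3], [0.4, -0.0]]
keyhole [[ 550.8 -202.8  123. ]] nub [[ 550.8 -202.8  140. ]] lip [[ 491.4 -194.7  115. ]]
near-left tri [540.2118811  208.18096628  48.3251587 ] [638.59996374 343.99672615  49.07509936]
a (269, 193.5) [544. 201.  54.]
a (281.2, 200.5) [594. 188.  54.]
a (314.2, 181.2) [642. 337.  54.]
b (215, 229.5) [635. 350.  54.]
b (228.5, 235) [585. 366.  54.]
b (256.8, 211.5) [538. 216.  54.]
```

```bash
python3 - <<'E'
from h import *
from scipy.spatial.transform import Rotation as Ro
w=load("wrist0");K,d,R,t=cam(w);c=-R.T@t
s=state();Rt=Ro.from_euler("xyz",s["ee_rot"],degrees=True).as_matrix()
print("cam",c,"axis",R[2],"in tool",Rt.T@(c-s["ee_pos"]),Rt.T@R.T)
E
python3 -m pendant '[[[0.087,0.045,-0.02,0.015,0,0,-0.149],[0.087,0.045,-0.02,0.015,0,0,-0.149],[0.087,0.045,-0.02,0.015,0,0,-0.149],[0.087,0.045,-0.02,0.015,0,0,-0.149],[0.087,0.045,-0.02,0,0,0,-0.149],[0.087,0.045,-0.02,0,0,0,-0.149],[0.087,0.045,-0.02,0,0,0,-0.149],[0.087,0.045,-0.02,0,0,0,-0.149],[0.087,0,0,0,0,0,-0.149],[0.087,0,0,0,0,0,-0.149]]]'
```

```text
cam [216.2168532  590.06801383 385.47035522] axis [-0.26576194  0.06241545 -0.96201606] in tool [  74.28566147    0.94399338 -162.93247944] [[-3.53643954e-04 -9.62016262e-01 -2.72991917e-01]
 [ 9.99999725e-01 -5.18325979e-04  5.31129883e-04]
 [-6.52454387e-04 -2.72991654e-01  9.62016180e-01]]
time: 2.65
ee_pos: [500.7, 449.1, 280.1]
ee_rot: [180.0, -0.0, -99.3]
wrist_force: [-1.2, -0.2, 0.1]
opening: 0.998
```

```bash
python3 -m pendant '[[[0.087,0.035,-0.025,-0.01,0,0,-0.15],[0.087,0.035,-0.025,-0.01,0,0,0],[0.087,0.032,-0.02,-0.01,0,0,0],[0.087,0,0,0,0,0,0],[0.087,0,0,0,0,0,0]]]'
python3 - <<'E'
from h import *
f=snap(["wrist"],1)["wrist"];print(state()["ee_pos"],state()["qvel"].round(1),f["tvec"])
for l in("med_key","key_bow","key_collar","bike_key","keyblock"):print(l,[(round(d["score"],2),[round(x,1) for x in d["location"]]) for d in spot_point(f,l)])
E
```

```text
time: 3.15
ee_pos: [601.5, 379.6, 249.9]
ee_rot: [180.0, -0.1, -107.4]
wrist_force: [-1.3, 0.1, 0.0]
opening: 1.0
[600.98390249 380.43838674 250.76115598] [ 1.3 -0.9  0.1  0.1  0.   0.2] [ 459.55390878 -561.44399362  271.89658664]
med_key [(0.78, [233.8, 127.7]), (0.66, [407.2, 15.7]), (0.47, [356.0, 238.2])]
key_bow []
key_collar [(0.92, [237.0, 123.6]), (0.4, [360.1, 247.0]), (0.3, [236.2, 127.6])]
bike_key [(0.9, [234.2, 47.7])]
keyblock [(0.7, [234.1, 90.3])]
```

View pics/wrist1.png

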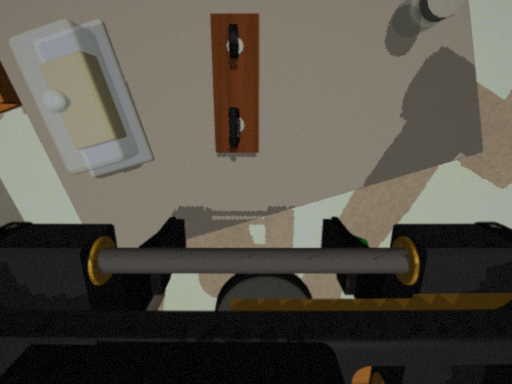

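```bash
python3 - <<'E'
from h import *
f=load("wrist1")
crop(f,(236,90),100,160,5,"w1")
for p,z in(((238,125),58),((237,123.6),54),((236,47),58)):print(p,onz(f,p,z).round(1))
c=[onz(f,p,54)for p in((212,14),(258.5,14),(259,152.5),(216,152.5))]
print(np.round(c,1),np.mean(c,0)); v=c[1]+c[0]-c[2]-c[3];print(np.linalg.norm(v)/2,np.degrees(np.arctan2(v[1],v[0])))
E
```

```text
w1 origin 186 10 scale 5
(238, 125) [601.4 317.7  58. ]
(237, 123.6) [602.3 315.8  54. ]
(236, 47) [575.7 232.5  58. ]
[[591.1 190.4  54. ]
 [540.1 206.4  54. ]
 [586.6 359.1  54. ]
 [639.7 342.4  54. ]] [589.37919588 274.55501383  54.        ]
159.58102612572387 -107.3340496838295
```

View pics/w1.png

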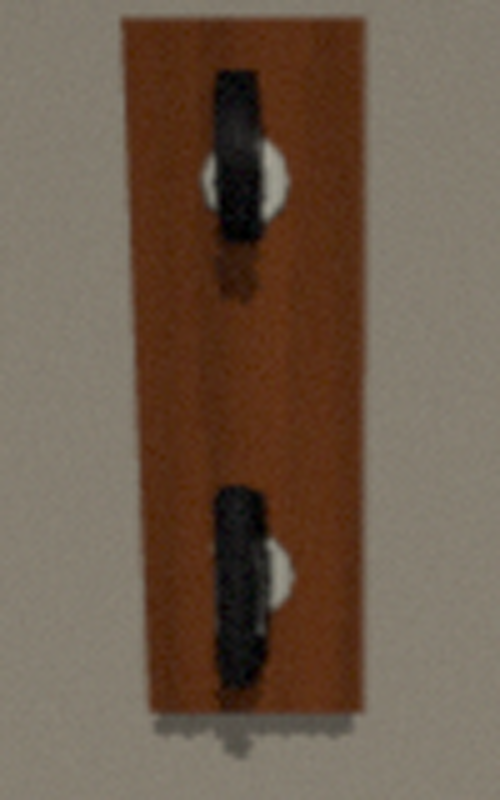

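```bash
python3 - <<'E'
from h import *
f=load("wrist1")
u=np.array([.298,.9546]);n=np.array([.9546,-.298])
for k in((602.8,317.5),(601.5,317.5)):
  k=np.array(k)
  P=[[*(k+u*a*21+n*b*4.5),z] for z in (120,66) for a in(1,-1) for b in(1,-1)]
  p=(proj(f,P)-[186,10])*5;print(p.round(0).tolist(),(proj(f,[[*k,58]])-[186,10])*5)
E
```

```text
[[218.0, 692.0], [261.0, 692.0], [213.0, 484.0], [258.0, 484.0], [236.0, 664.0], [272.0, 664.0], [232.0, 488.0], [270.0, 488.0]] [[254.26451707 575.82574224]]
[[224.0, 690.0], [267.0, 690.0], [219.0, 482.0], [264.0, 482.0], [241.0, 662.0], [277.0, 662.0], [237.0, 486.0], [275.0, 486.0]] [[259.20490617 574.22804965]]
```

```bash
python3 -m pendant '[[[0.087,0,-0.049,0.01,0,0,0.02],[0.087,-0.005,-0.049,0.01,0,0,0.02],[0.087,-0.005,-0.049,0,0,0,0.02],[0.087,-0.005,-0.049,0,0,0,0.02],[0.087,-0.005,-0.049,0,0,0,0.02],[0.087,-0.005,-0.049,0,0,0,0.02],[0.087,-0.005,-0.049,0,0,0,0.02],[0.087,-0.005,-0.049,0,0,0,0.02],[0.087,0,-0.049,0,0,0,0.014],[0.087,0,-0.049,0,0,0,0]]]'
python3 -m pendant '[[[0.0,0,-0.025,0,0,0,0],[0.0,0,-0.025,0,0,0,0],[0.0,0,0,0,0,0,0],[0.0,0,0,0,0,0,0]]]'
python3 - <<'E'
from h import *
f=snap(["wrist"],2)["wrist"];s=state();print(s["ee_pos"],s["ee_rot"],s["joint_positions"].round(1))
for l in("keyhole","cover_nub","lid_lip","lid_hinge"):print(l,[(round(d["score"],2),[round(x,1) for x in d["location"]]) for d in spot_point(f,l)])
E
```

```text
time: 4.45
ee_pos: [565.6, -110.5, 271.8]
ee_rot: [-179.9, 0.0, -97.2]
wrist_force: [0.2, 0.0, 0.1]
opening: 0.998
time: 4.85
ee_pos: [565.9, -159.1, 271.0]
ee_rot: [-180.0, 0.0, -97.4]
wrist_force: [0.1, 0.1, 0.5]
opening: 0.722
[ 566.01859236 -158.56060323  271.02165981] [-1.79975335e+02  1.68270640e-02 -9.72971050e+01] [  0.1  16.7  -0.4  -0.  -72.9  -7.4]
keyhole [(0.64, [256.5, 127.1])]
cover_nub [(0.98, [254.7, 125.3])]
lid_lip [(0.83, [308.7, 125.5])]
lid_hinge [(0.88, [155.1, 130.6])]
```

View pics/wrist2.png

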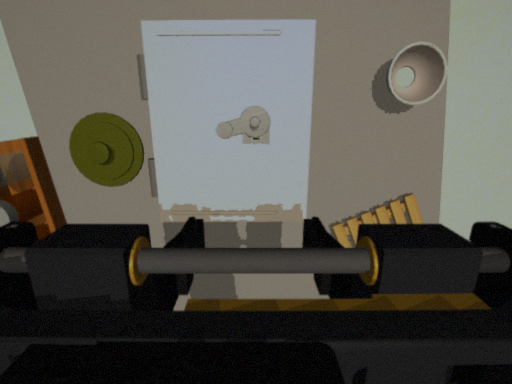

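```bash
python3 - <<'E'
from h import *
f=load("wrist2")
crop(f,(235,120),190,220,3.5,"w2")
crop(f,(245,125),80,60,10,"w3")
E
```

```text
w2 origin 140 10 scale 3.5
w3 origin 205 95 scale 10
```

View pics/w2.png

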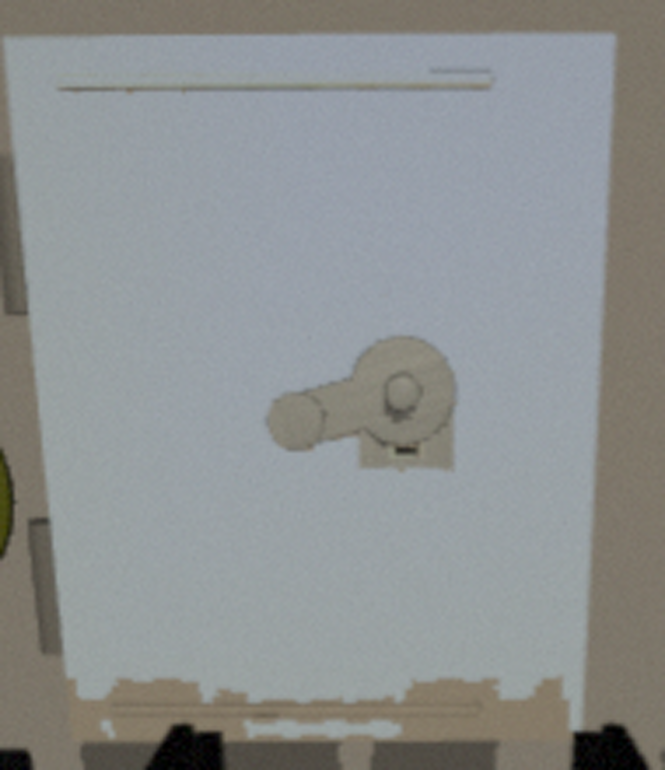

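View pics/w3.png

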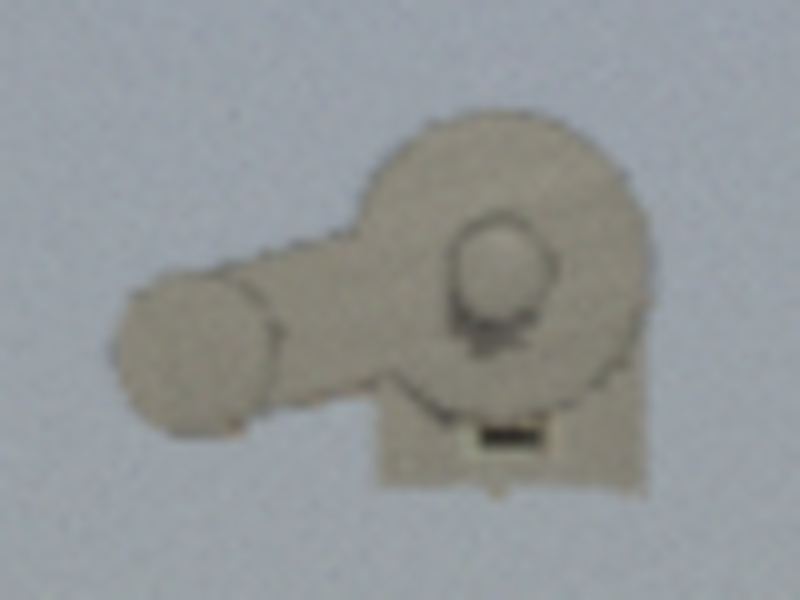

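```bash
python3 - <<'E'
from h import *
f=load("wrist2")
c=np.array([onz(f,p,123)[:2] for p in((141.4,20.9),(315.7,19.4),(305.7,221.4),(163.4,222))])
print(c.round(1))
print("depth",np.linalg.norm(c[1]-c[0]),np.linalg.norm(c[2]-c[3]),"width",np.linalg.norm(c[2]-c[1]),np.linalg.norm(c[0]-c[3]))
for i,j in((1,0),(2,3)):v=c[j]-c[i];print("yaw",np.degrees(np.arctan2(v[1],v[0])))
for i,j in((1,2),(0,3)):v=c[j]-c[i];print("yaw",np.degrees(np.arctan2(v[1],v[0]))-90)
q=lambda x,y:(205+x/10,95+y/10)
print("pin",onz(f,q(195,355),128).round(1),"nubtop",onz(f,q(503,265),140).round(1),"round",onz(f,q(508,265),127.5).round(1),"disk",onz(f,q(510,437),123).round(1),"sq",onz(f,q(380,487),123),onz(f,q(645,490),123))
E
```

```text
[[ 655.6 -335.1]
 [ 482.4 -313.7]
 [ 509.3  -98.7]
 [ 679.8 -119.9]]
depth 174.5366321341838 171.77824597458232 width 216.71634239405205 216.4810638593945
yaw -7.021611529459918
yaw -7.103880343892823
yaw -7.150362457826475
yaw -6.420385674233685
pin [ 589.1 -217.7  128. ] nubtop [ 554.9 -223.3  140. ] round [ 554.3 -222.8  127.5] disk [ 556.4 -204.2  123. ] sq [ 571.46680553 -200.54399358  123.        ] [ 542.22442447 -196.42614896  123.        ]
```

```bash
python3 -m pendant '[[[0.0,-0.005,-0.017,-0.045,0,0,0],[0.0,-0.005,-0.016,-0.045,0,0,0],[0.0,0,0,-0.03,0,0,0],[0.0,0,0,-0.015,0,0,0],[0.0,0,0,-0.004,0,0,0],[0.0,0,0,0,0,0,0],[0.0,0,0,0,0,0,0]]]'
python3 - <<'E'
from h import *
f=snap(["wrist"],3)["wrist"];s=state();print(s["ee_pos"],s["ee_rot"],s["wrist_force"],s["opening"])
E
```

```text
time: 5.8
ee_pos: [557.1, -192.1, 133.2]
ee_rot: [-179.8, -0.0, -97.3]
wrist_force: [0.3, -0.8, 0.3]
opening: 0.005
[ 557.11012006 -192.14153551  133.31771891] [-1.79828320e+02 -6.08746892e-03 -9.72902733e+01] [-0.26519572  0.18436609  0.18114928] 0.005369754511859845
```

View pics/wrist3.png

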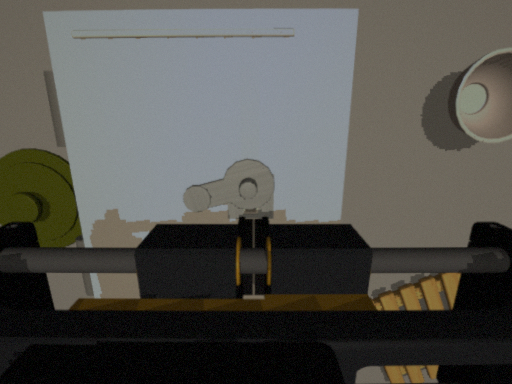

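The fingertip at (255,220) stands on the near side of the nub at (248,188), clear of the lid. Now pushing.

```bash
python3 -m pendant '[[[0.0,0,-0.008,0,0,0,0],[0.0,0,-0.008,0,0,0,0],[0.0,0.002,-0.008,0,0,0,0],[0.0,0.004,-0.007,0,0,0,0],[0.0,0.004,-0.006,0,0,0,0],[0.0,0.005,-0.005,0,0,0,0],[0.0,0.005,-0.003,0,0,0,0],[0.0,0,0,0,0,0,0]]]'
python3 - <<'E'
from h import *
f=snap(["wrist"],4)["wrist"];s=state();print(s["ee_pos"],s["ee_rot"],s["wrist_force"],s["opening"])
E
```

```text
time: 6.65
ee_pos: [578.9, -234.6, 132.3]
ee_rot: [-179.8, 0.2, -97.3]
wrist_force: [2.7, 12.7, 3.1]
opening: 0.005
[ 578.84695166 -234.57338754  132.31792859] [-179.73964108    0.24023584  -97.27454234] [ 2.85203375 13.42798984  4.23868363] 0.00652593324828258
```

View pics/wrist4.png

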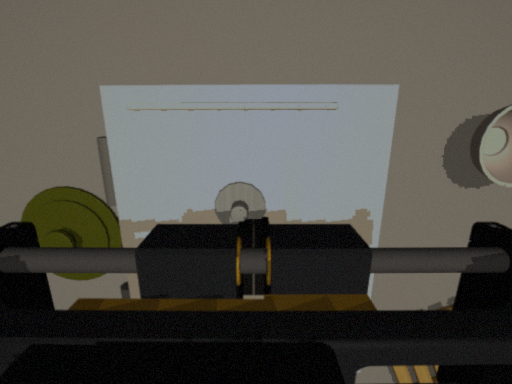

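```bash
python3 -m pendant '[[[0.0,0,0.003,0,0,0,0],[0.0,0,0.01,0.02,0,0,0],[0.0,-0.005,0.02,0.04,0,0,0],[0.0,-0.01,0.025,0.04,0,0,0],[0.0,0,0.01,0.02,0,0,0],[0.0,0,0,0,0,0,0]]]'
python3 - <<'E'
from h import *
f=snap(["wrist"],5)["wrist"];s=state();print(s["ee_pos"],s["wrist_force"])
d=spot_point(f,"cover_nub");print(d)
d=spot_point(f,"keyhole");print(d)
crop(f,(245,130),100,75,8,"w5")
E
```

```text
time: 7.3
ee_pos: [562.6, -169.2, 255.8]
ee_rot: [-179.6, -0.0, -97.2]
wrist_force: [0.8, -0.1, 0.3]
opening: 0.005
[ 561.49820614 -169.41388888  253.13186215] [-0.80150632 -0.2619905  -0.83015129]
[{'location': [220.8, 109.0], 'score': 0.59}]
[{'location': [259.1, 139.6], 'score': 0.9}]
w5 origin 195 92 scale 8
```

View pics/w5.png

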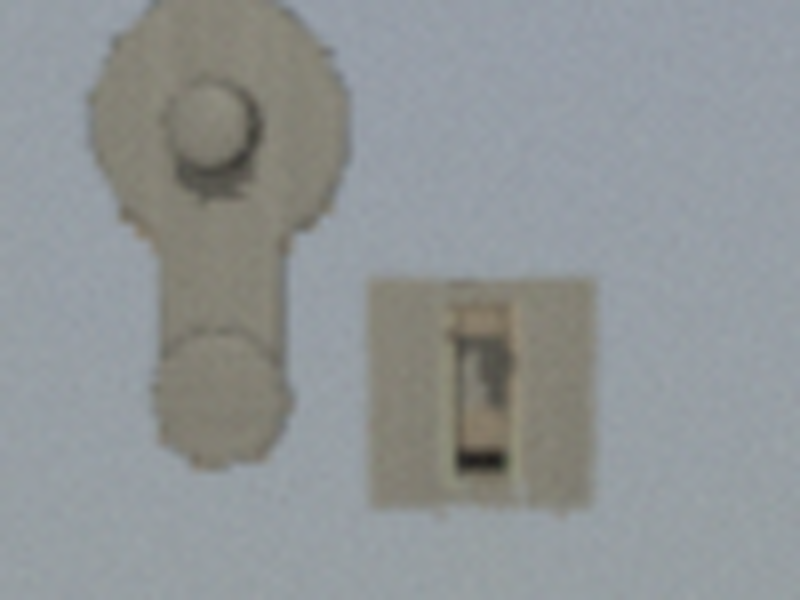

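```bash
python3 - <<'E'
from h import *
f=load("wrist5");q=lambda x,y:(195+x/8,92+y/8)
for p in((481,392),(445,303),(515,303),(440,485),(519,485),(370,280),(595,280),(370,508),(595,508)):print(p,onz(f,q(*p),123).round(1))
print("pin",onz(f,q(223,398),128))
E
```

```text
(481, 392) [ 555.3 -213.7  123. ]
(445, 303) [ 558.5 -225.8  123. ]
(515, 303) [ 549.4 -224.6  123. ]
(440, 485) [ 562.2 -202.2  123. ]
(519, 485) [ 551.8 -200.9  123. ]
(370, 280) [ 567.8 -229.9  123. ]
(595, 280) [ 538.7 -226.2  123. ]
(370, 508) [ 572.  -200.3  123. ]
(595, 508) [ 542.  -196.5  123. ]
pin [ 588.61305826 -217.70348266  128.        ]
```

```bash
python3 -m pendant '[[[0.06,0,0.045,0.01,0,0,0],[0.06,0.005,0.049,0.01,0,0,-0.02],[0.06,0.005,0.049,0,0,0,-0.02],[0.06,0.005,0.049,0,0,0,-0.02],[0.06,0.005,0.049,0,0,0,-0.02],[0.06,0.005,0.049,0,0,0,-0.02],[0.06,0.005,0.049,0,0,0,-0.02],[0.06,0.005,0.049,0,0,0,-0.02],[0.06,0.005,0.049,0,0,0,-0.02],[0.06,0.005,0.049,0,0,0,-0.018]]]'
python3 -m pendant '[[[0.06,0.0,0,-0.02,0,0,0],[0.06,0,0,-0.02,0,0,0],[0.06,0,0,0,0,0,0],[0.06,0,0,0,0,0,0]]]'
python3 - <<'E'
from h import *
f=snap(["wrist"],6)["wrist"];s=state();print(s["ee_pos"],s["ee_rot"])
E
```

```text
time: 8.45
ee_pos: [606.0, 317.3, 268.9]
ee_rot: [179.9, -0.2, -107.6]
wrist_force: [1.5, 0.3, 0.4]
opening: 0.68
time: 8.85
ee_pos: [606.2, 315.4, 230.0]
ee_rot: [179.9, -0.2, -107.6]
wrist_force: [1.0, 0.4, 0.4]
opening: 0.689
[606.68050394 315.69245509 231.55095648] [-1.79986316e+02 -5.99561517e-02 -1.07580645e+02]
```

View pics/wrist6.png

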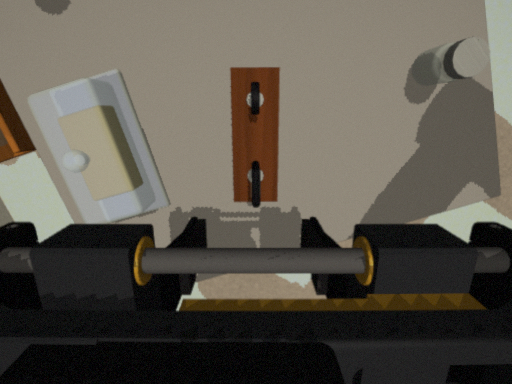

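```bash
python3 - <<'E'
from h import *
f=load("wrist6");crop(f,(255,170),70,90,7,"w6")
u=np.array([.298,.9546]);n=np.array([.9546,-.298]);k=np.array((602.8,317.5))
P=[[*(k+u*a*21+n*b*4.5),z] for z in (120,66) for a in(1,-1) for b in(1,-1)]
print(((proj(f,P)-[220,125])*7).round(0).tolist(),((proj(f,[[*k,58]])-[220,125])*7))
E
```

```text
w6 origin 220 125 scale 7
[[226.0, 585.0], [286.0, 584.0], [224.0, 308.0], [287.0, 307.0], [226.0, 482.0], [277.0, 481.0], [225.0, 245.0], [278.0, 245.0]] [[250.79009995 354.91891339]]
```

View pics/w6.png

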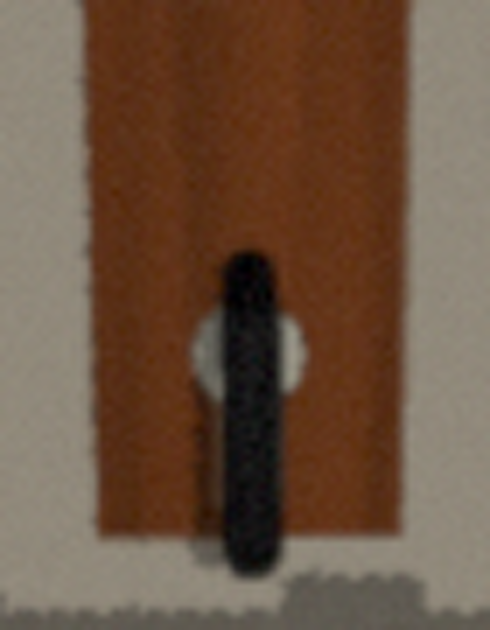

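The prediction matches the picture to under 1 mm, so I descend onto the key.

```bash
python3 -m pendant '[[[0.06,-0.0038,0.0018,-0.045,0,0,0.004],[0.06,0,0,-0.045,0,0,0],[0.06,0,0,-0.035,0,0,0],[0.06,0,0,-0.02,0,0,0],[0.06,0,0,-0.01,0,0,0],[0.06,0,0,0,0,0,0],[0.06,0,0,0,0,0,0]]]'

```

```text
time: 9.6
ee_pos: [603.4, 318.7, 78.6]
ee_rot: [-179.9, 0.1, -107.3]
wrist_force: [0.1, -0.2, 0.9]
opening: 0.688
```

```bash
python3 -m pendant '[[[0.06,-0.0006,-0.001,-0.002,0,0,0],[0.02,0,0,0,0,0,0],[0.0,0,0,0,0,0,0],[0,0,0,0,0,0,0],[0,0,0,0,0,0,0],[0,0,0,0,0,0,0],[0,0,0,0,0,0,0],[0,0,0,0,0,0,0]]]' 40
```

```text
time: 10.4
ee_pos: [601.7, 317.3, 74.7]
ee_rot: [-180.0, 0.0, -107.3]
wrist_force: [1.0, -0.5, 0.6]
opening: 0.136
```

```bash
python3 -m pendant '[[[0,0,0,0,0,0,0],[0,0,0,0,0,0,0],[0,0,0,0.01,0,0,0],[0,0,0,0.015,0,0,0],[0,0,0,0.03,0,0,0],[0,0,0,0.045,0,0,0],[0,0,0,0.045,0,0,0],[0,0,0,0.02,0,0,0],[0,0,0,0,0,0,0]]]'
python3 - <<'E'
from h import *
f=snap(["wrist","scene","side"],7);s=state();print(s["ee_pos"],s["ee_rot"],s["wrist_force"],s["opening"])
print(proj(f["side"],[s["ee_pos"]]),proj(f["scene"],[s["ee_pos"]]))
crop(f["side"],proj(f["side"],[s["ee_pos"]])[0],80,80,7,"s7")
E
```

```text
time: 11.3
ee_pos: [602.5, 318.2, 244.4]
ee_rot: [-179.8, 0.4, -107.3]
wrist_force: [-0.5, -0.4, -0.7]
opening: 0.099
[600.30645841 316.88500953 237.73127491] [ 1.79817426e+02 -1.43472083e-01 -1.07313195e+02] [-0.08422499 -0.19775347 -1.29662505] 0.09888470913642171
[[227.37213239 174.58926435]] [[304.51115074 130.65391175]]
s7 origin 187 134 scale 7
```

View pics/wrist7.png

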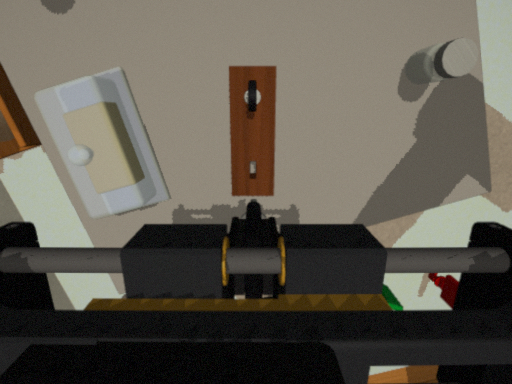

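View pics/s7.png

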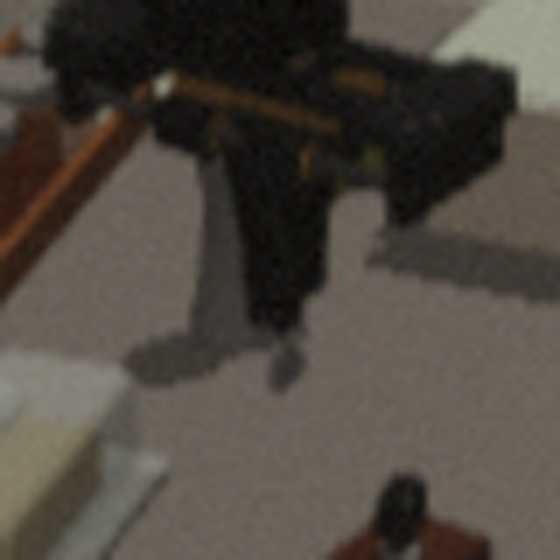

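```bash
python3 - <<'E'
from h import *
a=load("scene0");b=load("side0")
print(onz(a,(299,268),20),onz(b,(221,182),20),tri([(a,(302,217)),(b,(221,140))]))
E
python3 -m pendant '[[[0,0,-0.045,0.01,0,0,0],[0,-0.005,-0.049,0.01,0,0,0.02],[0,-0.005,-0.049,0,0,0,0.02],[0,-0.005,-0.049,0,0,0,0.02],[0,-0.005,-0.049,0,0,0,0.02],[0,-0.005,-0.049,0,0,0,0.02],[0,-0.005,-0.049,0,0,0,0.02],[0,-0.005,-0.049,0,0,0,0.02],[0,-0.005,-0.049,0,0,0,0.02],[0,-0.006,-0.049,0,0,0,0.02]]]'
python3 -m pendant '[[[0,0,-0.04,-0.01,0,0,0.016],[0,0,-0.004,-0.02,0,0,0],[0,0,0,-0.02,0,0,0],[0,0,0,0,0,0,0],[0,0,0,0,0,0,0]]]'
python3 - <<'E'
from h import *
f=snap(["wrist"],8)["wrist"];s=state();print(s["ee_pos"],s["ee_rot"],s["wrist_force"],s["opening"])
E
```

```text
[744.53042401  -6.9689559   20.        ] [737.21144334  10.03903173  20.        ] [737.71342711  -5.4051498  187.82619493]
time: 12.45
ee_pos: [554.0, -170.1, 257.4]
ee_rot: [179.7, 0.0, -96.9]
wrist_force: [0.3, -1.2, -0.7]
opening: 0.102
time: 12.95
ee_pos: [555.1, -212.4, 208.5]
ee_rot: [179.8, -0.0, -96.1]
wrist_force: [-0.3, 0.0, 0.5]
opening: 0.101
[ 555.77714724 -212.37907955  209.62936322] [ 1.79959852e+02 -2.74001450e-02 -9.60320692e+01] [ 0.78216781 -0.09279136 -0.1448679 ] 0.10367645561598547
```

View pics/wrist8.png

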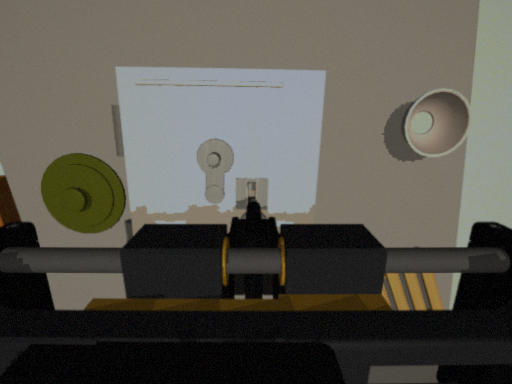

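```bash
python3 -m pendant '[[[0,-0.0002,-0.0011,-0.015,0,0,-0.018],[0,0,0,-0.012,0,0,0],[0,0,0,-0.006,0,0,0],[0,0,0,0,0,0,0],[0,0,0,0,0,0,0],[0,0,0,0,0,0,0]]]'
python3 - <<'E'
from h import *
f=snap(["wrist"],9)["wrist"];L=[state()["ee_pos"]]
for i in range(5):
    grab_frame("wrist");s=state();L.append(s["ee_pos"])
print(np.mean(L,0),np.std(L,0),s["ee_rot"],s["wrist_force"])
crop(f,(250,190),80,60,10,"w9")
E
```

```text
time: 13.6
ee_pos: [555.9, -213.7, 177.4]
ee_rot: [-179.9, -0.0, -97.1]
wrist_force: [0.5, -0.1, -0.5]
opening: 0.103
[ 555.64729637 -213.66311129  177.14305473] [0.11726817 0.018341   0.16949694] [-1.79974901e+02 -2.31782719e-04 -9.71036674e+01] [-0.48839518 -0.54976233 -1.09890608]
w9 origin 210 160 scale 10
```

View pics/w9.png

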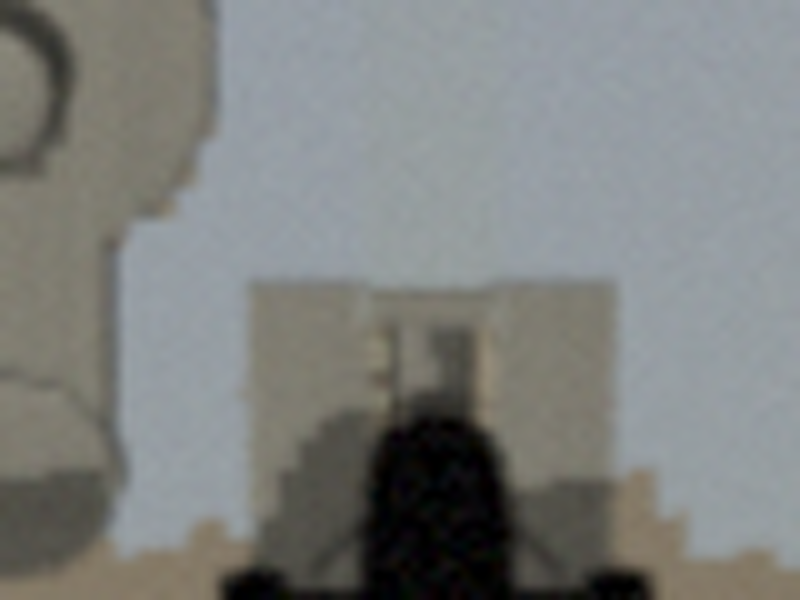

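```bash
python3 -m pendant '[[[0,0,0,-0.004,0,0,0],[0,0,0,-0.004,0,0,0],[0,0,0,-0.003,0,0,0],[0,0,0,-0.003,0,0,0],[0,0,0,0,0,0,0],[0,0,0,0,0,0,0]]]'
```

```text
time: 14.5
ee_pos: [555.4, -213.6, 162.6]
ee_rot: [180.0, -0.0, -97.1]
wrist_force: [0.7, -0.8, -0.2]
opening: 0.102
```

```bash
python3 -m pendant '[[[0,0,0,-0.005,0,0,0],[0,0,0,-0.004,0,0,0],[0,0,0,-0.004,0,0,0],[0,0,0,-0.003,0,0,0],[0,0,0,0,0,0,0],[0,0,0,0,0,0,0]]]'
```

```text
time: 15.1
ee_pos: [555.4, -213.6, 146.6]
ee_rot: [180.0, -0.0, -97.1]
wrist_force: [0.8, 0.4, -0.9]
opening: 0.103
```

```bash
python3 -m pendant '[[[0,0,0,-0.002,0,0,0],[0,0,0,-0.002,0,0,0],[0,0,0,0,0,0,0],[0,0,0,0,0,0,0]]]'
python3 -m pendant '[[[0,0,0,-0.002,0,0,0],[0,0,0,0,0,0,0],[0,0,0,0,0,0,0]]]'
```

```text
time: 15.5
ee_pos: [555.5, -213.7, 143.4]
ee_rot: [-180.0, -0.0, -97.1]
wrist_force: [-1.4, 1.0, 4.2]
opening: 0.102
time: 15.8
ee_pos: [555.5, -213.7, 143.3]
ee_rot: [-179.9, -0.0, -97.1]
wrist_force: [-4.6, 4.2, 11.3]
opening: 0.1
```

```bash
python3 -m pendant '[[[0,0,0,0,0,0,-0.1],[0,0,0,0,0,0,-0.1],[0,0,0,0,0,0,-0.1],[0,0,0,0,0,0,-0.1],[0,0,0,0,0,0,0]]]'
python3 - <<'E'
from h import *
s=state();print(s["wrist_torque"],s["wrist_force"],s["opening"],s["ee_rot"])
E
```

```text
time: 16.3
ee_pos: [556.1, -213.9, 143.4]
ee_rot: [-179.8, -0.0, -120.1]
wrist_force: [-3.7, 3.2, 9.8]
opening: 0.102
[0.83010138 0.91767499 0.02393946] [-3.66641339  3.20502165  9.84735695] 0.10220567607701464 [-1.79840109e+02 -4.43001828e-04 -1.20052563e+02]
```

```bash
python3 -m pendant '[[[0,0,0,0,0,0,-0.1],[0,0,0,0,0,0,-0.1],[0,0,0,0,0,0,-0.1],[0,0,0,0,0,0,-0.1],[0,0,0,0,0,0,-0.1],[0,0,0,0,0,0,-0.1],[0,0,0,0,0,0,-0.1],[0,0,0,0,0,0,-0.1],[0,0,0,0,0,0,-0.1],[0,0,0,0,0,0,0]]]'
python3 -m pendant '[[[0,0,0,0,0,0,-0.1],[0,0,0,0,0,0,-0.07],[0,0,0,0,0,0,0],[0,0,0,0,0,0,0]]]'
python3 - <<'E'
from h import *
s=state();print(s["wrist_torque"],s["wrist_force"],s["opening"],s["ee_rot"])
E
```

```text
time: 17.3
ee_pos: [555.9, -213.4, 143.4]
ee_rot: [-180.0, 0.1, -171.6]
wrist_force: [-4.5, 2.6, 12.6]
opening: 0.102
time: 17.7
ee_pos: [555.9, -213.3, 143.4]
ee_rot: [-180.0, 0.1, 178.7]
wrist_force: [-3.1, 3.5, 11.7]
opening: 0.102
[1.51665204 0.95078428 0.04076879] [-3.1158362   3.53948995 11.70039677] 0.10225141851265607 [-1.79977452e+02  1.13837281e-01  1.78729162e+02]
```

```bash
python3 -m pendant '[[[0,0,0,0,0,0,-0.04],[0,0,0,0,0,0,-0.04],[0,0,0,0,0,0,0],[0,0,0,0,0,0,0]]]'
python3 - <<'E'
from h import *
f=snap(["wrist","scene"],10);s=state();print(s["wrist_torque"],s["wrist_force"],s["opening"],s["ee_rot"],s["joint_positions"])
E
```

```text
time: 18.1
ee_pos: [555.9, -213.2, 143.4]
ee_rot: [-180.0, 0.1, 174.2]
wrist_force: [-3.8, 3.6, 12.2]
opening: 0.103
[1.56373051 0.96381971 0.15613551] [-2.68648743  4.88215743 12.75143038] 0.10281458024688103 [-1.79987884e+02  1.16810403e-01  1.74174182e+02] [-5.40805570e+00  2.29221813e+01 -1.03026500e+01  1.55218946e-02
 -5.66584508e+01 -9.04262929e+01]
```

View pics/wrist10.png

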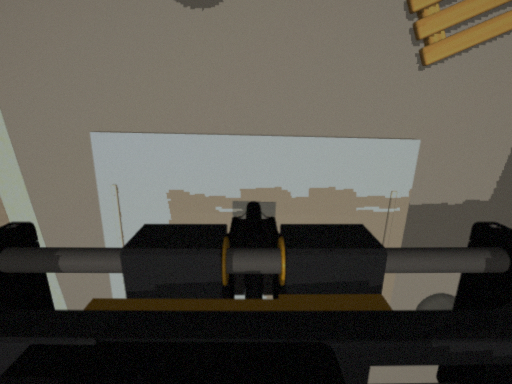

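```bash
python3 -m pendant '[[[0,0,0,0.001,0,0,0],[0.03,0,0,0,0,0,0],[0.04,0,0,0,0,0,0],[0.04,0,0,0,0,0,0],[0.04,0,0,0.01,0,0,0],[0.04,0,0,0.03,0,0,0],[0.04,0,0,0.04,0,0,0],[0.04,0,0,0.04,0,0,0],[0.04,0.0,0,0.03,0,0,0],[0.04,0.0,0,0,0,0,0]]]'
python3 - <<'E'
from h import *
f=snap(["wrist"],11)["wrist"];s=state();print(s["ee_pos"],s["ee_rot"],s["wrist_force"])
crop(f,(256,170),140,100,5.5,"w11")
E
```

```text
time: 19.2
ee_pos: [557.6, -214.6, 298.1]
ee_rot: [-179.9, 0.7, 174.1]
wrist_force: [0.7, -1.0, 0.3]
opening: 0.457
[ 556.41513484 -213.922264    294.86021091] [-179.97898987    0.35218182  174.08393657] [ 0.45621105 -0.27330143 -0.69456615]
w11 origin 186 120 scale 5.5
```

View pics/w11.png

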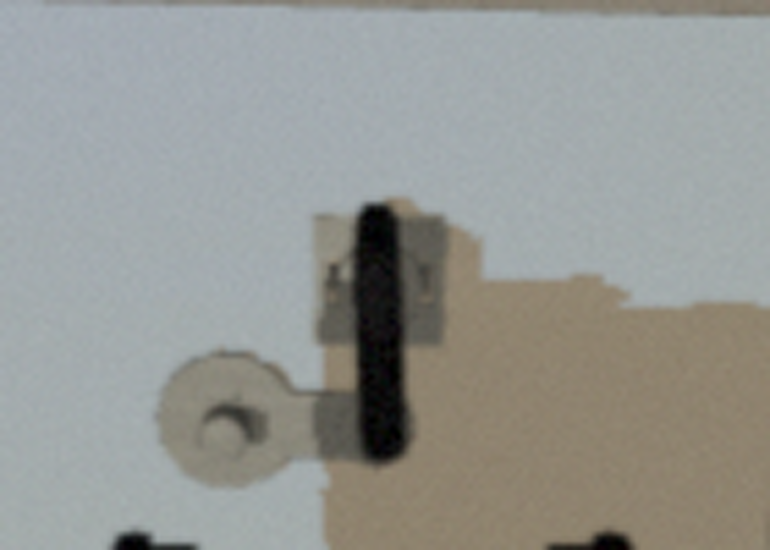

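```bash
python3 - <<'E'
from h import *
f=load("wrist11")
for th in (1.35,1.5):
 for dz in(0,6):
  a=np.radians(-7.2+90)-th;u=np.array([np.cos(a),np.sin(a)]);n=np.array([u[1],-u[0]]);k=np.array((555.4,-213.6))
  P=[[*(k+u*s*21+n*b*4.5),z+dz] for z,s in((189,1),(189,-1),(135,1),(135,-1)) for b in(1,-1)]
  print(th,dz,((proj(f,P)-[186,120])*5.5).round(0).tolist())
E
```

```text
1.35 0 [[379.0, 463.0], [426.0, 454.0], [334.0, 248.0], [382.0, 239.0], [378.0, 382.0], [418.0, 374.0], [340.0, 198.0], [381.0, 190.0]]
1.35 6 [[379.0, 474.0], [427.0, 465.0], [333.0, 255.0], [383.0, 245.0], [378.0, 390.0], [419.0, 382.0], [339.0, 203.0], [381.0, 195.0]]
1.5 0 [[362.0, 462.0], [410.0, 460.0], [350.0, 242.0], [400.0, 240.0], [364.0, 381.0], [404.0, 379.0], [354.0, 193.0], [396.0, 191.0]]
1.5 6 [[362.0, 473.0], [411.0, 471.0], [350.0, 249.0], [401.0, 247.0], [364.0, 389.0], [405.0, 387.0], [354.0, 198.0], [396.0, 196.0]]
```

Key home and turned: the picture matches a 1.5 rad key turn at full depth. Next I reorient to hook the lid from its +y side, with the tool pointing along -y.

```bash
python3 -m pendant '[[[0.0,-0.005,0.015,0.01,0,0,0.142],[0.0,-0.006,0.015,0,0,0,0.142],[0.0,-0.006,0.015,0,0,0,0.142],[0.0,-0.006,0.015,0,0,0,0.142],[0.0,-0.006,0.015,0,0,0,0.142],[0.0,-0.006,0.015,0,0,0,0.142],[0.0,-0.006,0.015,0,0,0,0.142],[0.0,-0.005,0.015,0,0,0,0.142],[0.0,-0.005,0.015,0,0,0,0.142],[0.0,-0.005,0.015,0,0,0,0.142]]]'
python3 -m pendant '[[[0.0,0,0,0,0,0,0.13],[0.0,0,0,0,-0.07,0.009,0],[0.0,0,0,0,-0.14,0.0175,0],[0.0,0,0,0,-0.14,0.0175,0],[0.0,0,0,0,-0.14,0.0175,0],[0,0,0,0,0,0,0]]]'
python3 - <<'E'
from h import *
s=state();print(s["ee_pos"],s["ee_rot"],s["joint_positions"])
E
```

```text
time: 20.25
ee_pos: [498.5, -63.1, 300.3]
ee_rot: [179.8, -0.0, -104.2]
wrist_force: [0.1, -0.4, 0.2]
opening: 0.007
time: 20.85
ee_pos: [498.4, -62.4, 298.3]
ee_rot: [179.5, -28.6, -96.6]
wrist_force: [-0.2, -0.4, -0.9]
opening: 0.006
[498.39047604 -62.38793921 298.33103144] [179.50128609 -28.64118741 -96.64051012] [ 25.24781641  10.59331756 -18.6217646   24.25162515 -78.40992992
 -40.68458365]
```

```bash
python3 -m pendant '[[[0.0,0,0,0,-0.14,0.0175,0],[0.0,0,0,0,-0.14,0.0175,0],[0.0,0,0,0,-0.14,0.0175,0],[0.0,0,0,0,-0.14,0.0175,0],[0.0,0,0,0,-0.14,0.0175,0],[0.0,0,0,0,0,0,0],[0,0,0,0,0,0,0]]]'
python3 - <<'E'
from h import *
from scipy.spatial.transform import Rotation as Ro
f=snap(["scene","side"],12)
s=state();print(s["ee_pos"],s["ee_rot"],s["joint_positions"]);print(Ro.from_euler("xyz",s["ee_rot"],degrees=True).as_matrix())
E
```

```text
time: 21.55
ee_pos: [499.3, -63.9, 301.1]
ee_rot: [179.7, -68.6, -96.9]
wrist_force: [0.8, 0.3, -0.2]
opening: 0.006
[499.48870377 -64.0267248  302.49232775] [-179.75747282  -68.46400733  -97.44828366] [ 33.50178927  22.97229166 -29.51092551  45.03064683 -94.48278881
 -62.50257027]
[[-0.04758577 -0.9920638  -0.11638307]
 [-0.36398827  0.12572593 -0.92287894]
 [ 0.93018715 -0.00155383 -0.36708235]]
```

View pics/scene12.png

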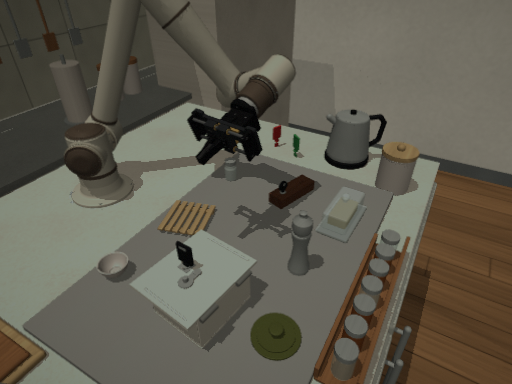

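View pics/side12.png

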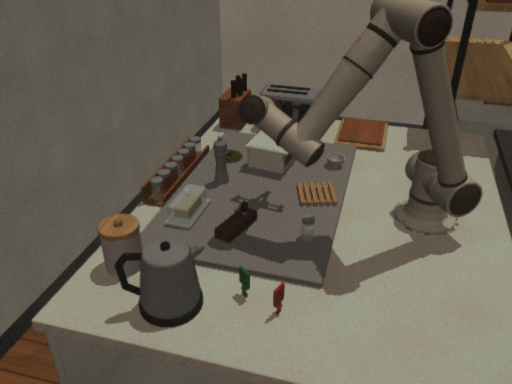

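```bash
python3 - <<'E'
from h import *
a=load("scene0");b=load("side0")
print("jar",onz(a,(231,179),20),onz(b,(307,239),20),"trivet",onz(a,(187,220),38),"bowl",onz(a,(113,268),20))
E
```

```text
jar [364.99936037 252.51975038  20.        ] [356.73306466 273.37264521  20.        ] trivet [386.55453398 -16.60829719  38.        ] bowl [ 326.54175414 -246.30413476   20.        ]
```

```bash
python3 -m pendant '[[[0.0,0.014,0.005,-0.045,0,0,0],[0.0,0.014,0.004,-0.045,0,0,0],[0,0,0,-0.045,0,0,0],[0,0,0,-0.045,0,0,0],[0,0,0,-0.02,0,0,0],[0,0,0,-0.01,0,0,0],[0,0,0,0,0,0,0],[0,0,0,0,0,0,0]]]'
python3 - <<'E'
from h import *
f=snap(["wrist"],13)
s=state();print(s["ee_pos"],s["ee_rot"],s["joint_positions"])
E
```

```text
time: 22.45
ee_pos: [528.2, -54.4, 93.1]
ee_rot: [-179.6, -68.6, -97.5]
wrist_force: [0.6, 0.3, -0.2]
opening: 0.009
[528.13859952 -54.32936762  93.18584387] [-179.58760189  -68.57401986  -97.53346136] [ 32.39672032  41.7188774  -33.28523649  47.15525295 -78.48176972
 -78.40264381]
```

View pics/wrist13.png

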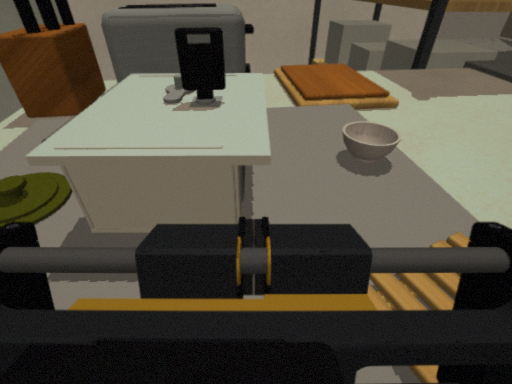

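```bash
python3 -m pendant '[[[0.0,-0.002,-0.02,-0.001,0,0,0],[0.0,-0.003,-0.02,0,0,0,0],[0,-0.002,-0.015,0,0,0,0],[0,-0.001,-0.009,0,0,0,0],[0,0,0,0,0,0,0],[0,0,0,0,0,0,0]]]'
python3 - <<'E'
from h import *
f=snap(["wrist"],14)
s=state();print(s["ee_pos"],s["ee_rot"],s["wrist_force"])
E
```

```text
time: 23.1
ee_pos: [519.9, -118.4, 91.0]
ee_rot: [-179.9, -68.7, -97.2]
wrist_force: [-0.2, 0.2, -0.6]
opening: 0.005
[ 520.04239712 -118.05962541   90.82271191] [-179.91331847  -68.67556929  -97.17165161] [-0.06481262  0.35699392 -0.27496438]
```

View pics/wrist14.png

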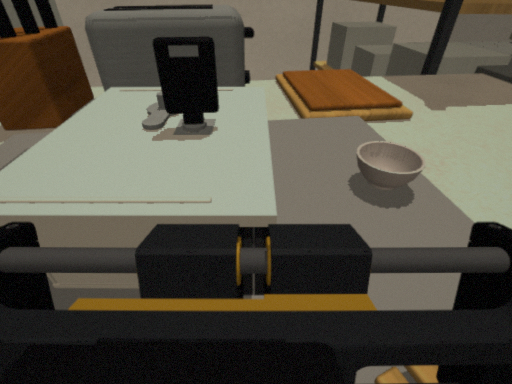

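```bash
python3 -m pendant '[[[0.0,0,0,0.004,0,0,0],[0.0,0,0,0.004,0,0,0],[0.0,0,0,0,0,0,0]]]'
python3 -m pendant '[[[0.0,0,0,0.005,0,0,0],[0.0,0,0,0.005,0,0,0],[0.0,0,0,0.005,0,0,0],[0.0,0,0,0,0,0,0]]]'
python3 - <<'E'
from h import *
r=162
for d in (14,):
  th=np.arange(0,1.7,.1)
  U=-r*np.cos(th)-d*np.sin(th);Z=r*np.sin(th)-d*np.cos(th)
  for i in range(1,len(th)):print(round(th[i],1),"u",(U[i]+r).round(1),"z",(Z[i]+115).round(1),"d",np.round([(U[i]-U[i-1])*.992,-(U[i]-U[i-1])*.124,Z[i]-Z[i-1]],1))
E
```

```text
time: 23.45
ee_pos: [519.8, -118.0, 98.3]
ee_rot: [-180.0, -68.6, -97.1]
wrist_force: [-0.3, 0.3, -3.6]
opening: 0.006
time: 23.85
ee_pos: [520.1, -118.2, 114.4]
ee_rot: [-179.8, -68.7, -97.3]
wrist_force: [2.4, 0.9, -2.9]
opening: 0.005
0.1 u -0.6 z 117.2 d [-0.6  0.1 16.2]
0.2 u 0.4 z 133.5 d [ 1.  -0.1 16.2]
0.3 u 3.1 z 149.5 d [ 2.6 -0.3 16. ]
0.4 u 7.3 z 165.2 d [ 4.2 -0.5 15.7]
0.5 u 13.1 z 180.4 d [ 5.7 -0.7 15.2]
0.6 u 20.4 z 194.9 d [ 7.2 -0.9 14.5]
0.7 u 29.1 z 208.7 d [ 8.6 -1.1 13.7]
0.8 u 39.1 z 221.5 d [ 9.9 -1.2 12.8]
0.9 u 50.3 z 233.2 d [11.2 -1.4 11.7]
1.0 u 62.7 z 243.8 d [12.3 -1.5 10.6]
1.1 u 76.0 z 253.0 d [13.2 -1.7  9.3]
1.2 u 90.2 z 260.9 d [14.1 -1.8  7.9]
1.3 u 105.2 z 267.4 d [14.8 -1.9  6.4]
1.4 u 120.7 z 272.3 d [15.4 -1.9  4.9]
1.5 u 136.6 z 275.6 d [15.8 -2.   3.3]
1.6 u 152.7 z 277.3 d [16.  -2.   1.7]
```

```bash
python3 -m pendant '[[[0.0,0.0005,0,0.008,0,0,0],[0.0,0.0005,0,0.01,0,0,0],[0.0,0.0025,-0.0003,0.016,0,0,0],[0.0,0.002,-0.0002,0.008,0,0,0],[0.0,0.002,-0.0003,0.008,0,0,0],[0.0,0.0055,-0.0007,0.015,0,0,0],[0.0,0,0,0,0,0,0]]]'
python3 - <<'E'
from h import *
f=snap(["wrist","scene"],15)
s=state();print(s["ee_pos"],s["ee_rot"],s["wrist_force"])
E
```

```text
time: 24.55
ee_pos: [532.3, -120.5, 181.0]
ee_rot: [-179.7, -68.8, -97.6]
wrist_force: [0.6, 1.1, -0.1]
opening: 0.003
[ 531.34513312 -120.92911256  179.92917576] [179.94243252 -68.88704619 -97.20902193] [-1.02662951  0.94756146 -1.56107701]
```

View pics/wrist15.png

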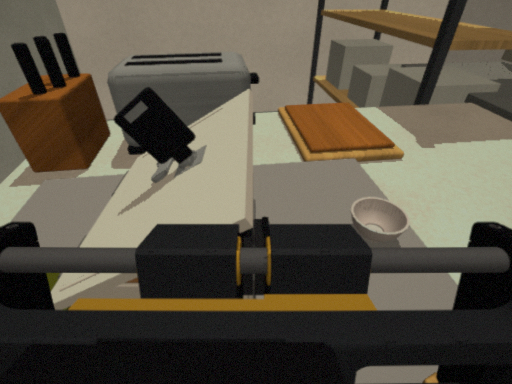

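View pics/scene15.png

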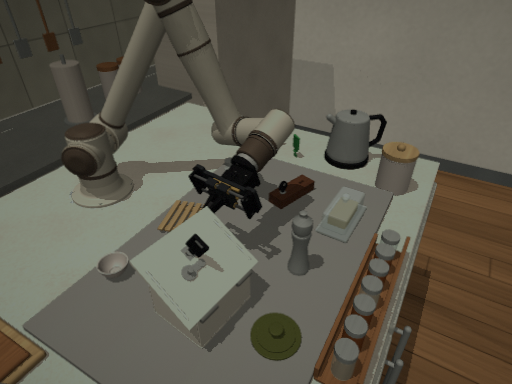

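```bash
python3 -m pendant '[[[0.0,0.01,-0.001,0.014,0,0,0],[0.0,0.011,-0.0014,0.012,0,0,0],[0.0,0.011,-0.0012,0.012,0,0,0],[0.0,0.011,-0.0014,0.011,0,0,0],[0.0,0.0123,-0.0015,0.010,0,0,0],[0.0,0,0,0,0,0,0]]]'
python3 - <<'E'
from h import *
f=snap(["wrist","scene"],16)
s=state();print(s["ee_pos"],s["ee_rot"],s["wrist_force"])
E
```

```text
time: 25.25
ee_pos: [587.3, -127.4, 238.2]
ee_rot: [179.9, -68.8, -97.2]
wrist_force: [-0.9, -0.0, -0.4]
opening: 0.005
[ 586.6630194  -127.24230085  237.72700468] [179.73423812 -68.857475   -96.97576363] [ 0.48435754 -0.47894693 -0.51317289]
```

View pics/wrist16.png

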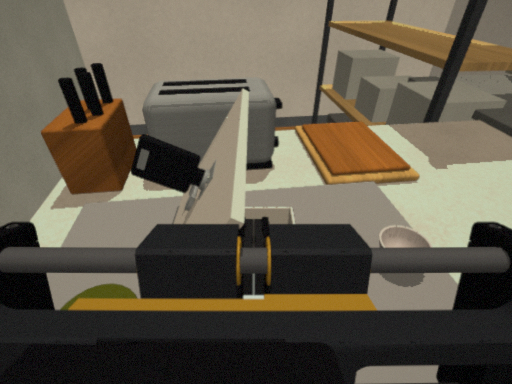

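```bash
python3 -m pendant '[[[0.0,0.0132,-0.0017,0.009,0,0,0],[0.0,0.014,-0.0018,0.008,0,0,0],[0.0,0.0145,-0.0018,0.006,0,0,0],[0.0,0.015,-0.0018,0.004,0,0,0],[0.0,0.015,-0.0018,0.002,0,0,0],[0.0,0,0,0,0,0,0]]]'
python3 - <<'E'
from h import *
f=snap(["wrist","scene"],17)
s=state();print(s["ee_pos"],s["ee_rot"],s["wrist_force"])
E
```

```text
time: 25.95
ee_pos: [659.4, -135.8, 266.1]
ee_rot: [179.8, -68.8, -97.0]
wrist_force: [-0.4, 0.1, -1.3]
opening: 0.002
[ 658.53198637 -135.64924709  266.31542972] [179.71451619 -68.80170799 -96.89819527] [ 0.02462326 -0.95034042  0.18399011]
```

View pics/wrist17.png

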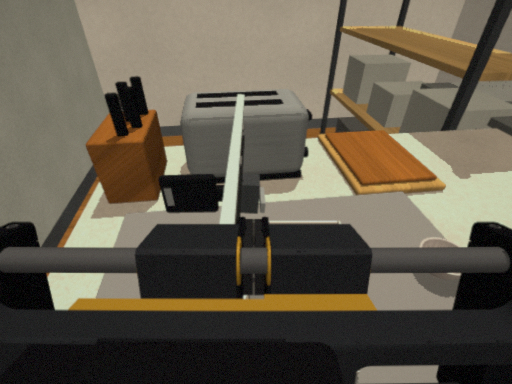

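View pics/scene17.png

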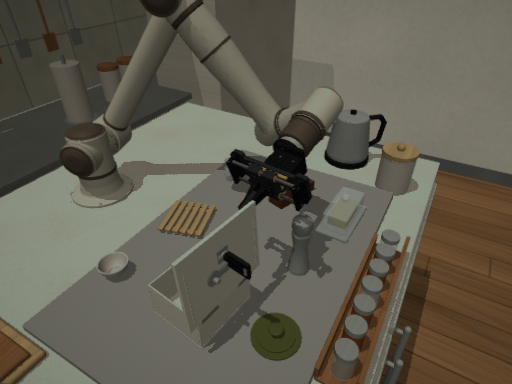

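```bash
python3 -m pendant '[[[0.0,0.01,-0.0012,0.001,0,0,0],[0.0,0.01,-0.0012,0,0,0,0],[0.0,0.003,-0.0004,0,0,0,0],[0.0,0,0,0,0,0,0],[0.0,0,0,0,0,0,0]]]'
python3 - <<'E'
from h import *
f=snap(["wrist","scene","side"],18)
s=state();print(s["ee_pos"],s["ee_rot"],s["wrist_force"])
crop(f["scene"],(210,270),130,140,5,"c18")
crop(f["side"],(275,130),100,100,6,"d18")
E
```

```text
time: 26.55
ee_pos: [682.7, -138.2, 267.8]
ee_rot: [-180.0, -68.7, -97.1]
wrist_force: [0.5, -0.3, 0.2]
opening: 0.004
[ 682.4766413  -138.20444673  267.9432245 ] [-179.98917836  -68.7123835   -97.11937618] [ 0.20171478 -0.63131601  0.32142905]
c18 origin 145 200 scale 5
d18 origin 225 80 scale 6
```

View pics/c18.png

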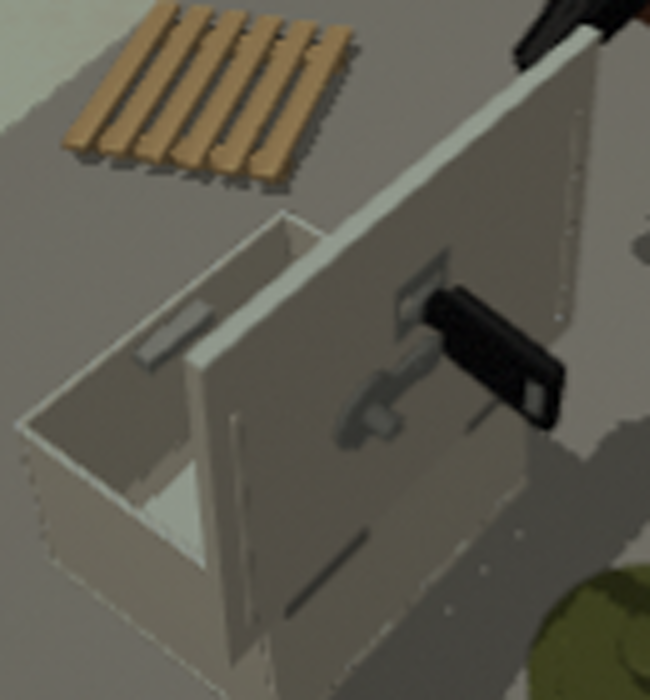

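View pics/wrist18.png

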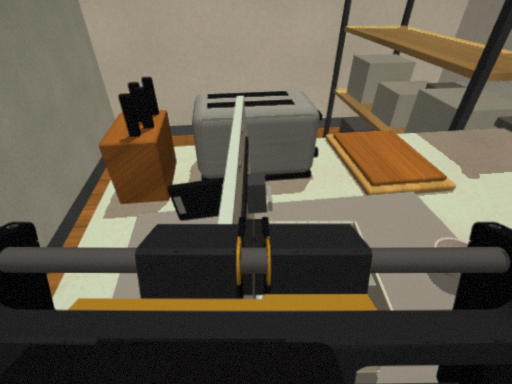

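```bash
python3 - <<'E'
from h import *
f=load("scene18");u=np.array([.9923,-.1236]);v=np.array([.1236,.9923]);h=np.array([669.5,-227.8])
for th in(1.45,1.55,1.6,1.65,1.7,1.75):
  L=[]
  for yy in(-108,108):
    for t in(0,8):
      U=-175*np.cos(th)+t*np.sin(th);Z=115+175*np.sin(th)+t*np.cos(th)
      L.append([*(h+u*U+v*yy),Z])
  print(th,((proj(f,L)-[145,200])*5).round(0).tolist())
E
```

```text
1.45 [[111.0, 305.0], [127.0, 314.0], [516.0, -11.0], [532.0, -6.0]]
1.55 [[147.0, 326.0], [164.0, 337.0], [550.0, 2.0], [566.0, 9.0]]
1.6 [[166.0, 339.0], [183.0, 351.0], [568.0, 10.0], [584.0, 18.0]]
1.65 [[185.0, 352.0], [203.0, 365.0], [586.0, 19.0], [602.0, 28.0]]
1.7 [[204.0, 367.0], [222.0, 381.0], [603.0, 29.0], [620.0, 39.0]]
1.75 [[224.0, 383.0], [242.0, 398.0], [621.0, 40.0], [638.0, 50.0]]
```

The lid stands at about 1.65 rad by model projection. Backing the finger off.

```bash
python3 -m pendant '[[[0.0,-0.015,0.002,0,0,0,0],[0.0,-0.025,0.003,0,0,0,0],[0.0,-0.02,0.03,0.01,0,0,0],[0.0,-0.01,0.04,0.02,0,0,0],[0.0,0,0.02,0.01,0,0,0],[0.0,0,0,0,0,0,0],[0.0,0,0,0,0,0,0],[0.0,0,0,0,0,0,0]]]'
python3 - <<'E'
from h import *
f=snap(["scene","side","wrist"],19)
s=state();print(s["ee_pos"],s["qvel"].round(2),s["wrist_force"])
crop(f["scene"],(210,270),130,140,5,"c19")
E
```

```text
time: 27.5
ee_pos: [612.0, -44.2, 307.1]
ee_rot: [179.7, -68.7, -96.9]
wrist_force: [-0.1, -0.3, -0.1]
opening: 0.003
[612.1414572  -44.41230896 307.19745299] [ 0.07 -0.03  0.11  0.04 -0.03 -0.02] [ 0.82147991  0.42631774 -0.83934685]
c19 origin 145 200 scale 5
```

View pics/c19.png

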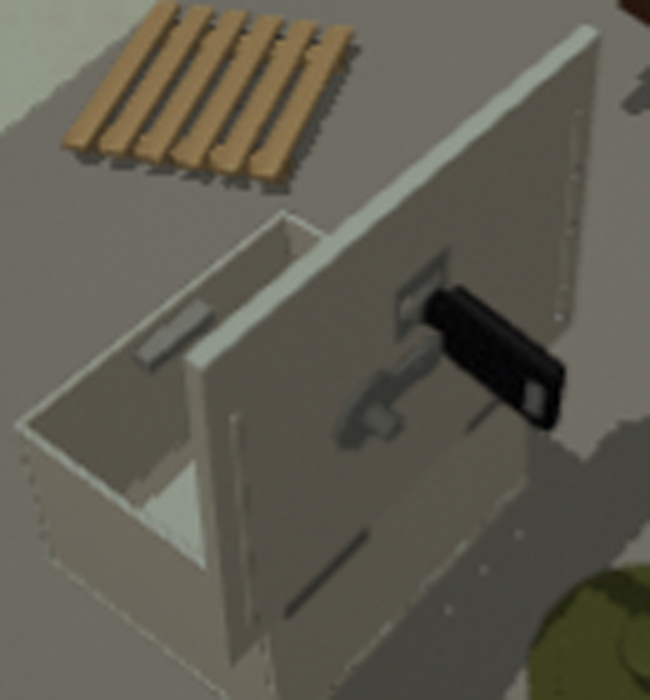

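View pics/scene19.png

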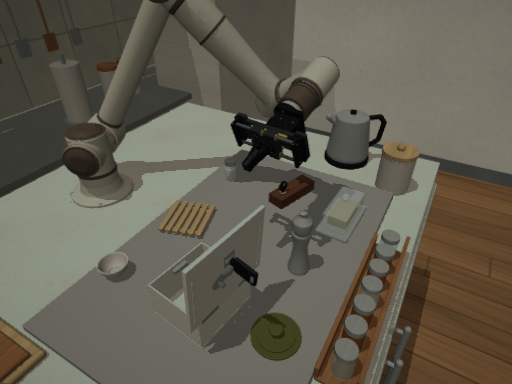

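View pics/wrist19.png

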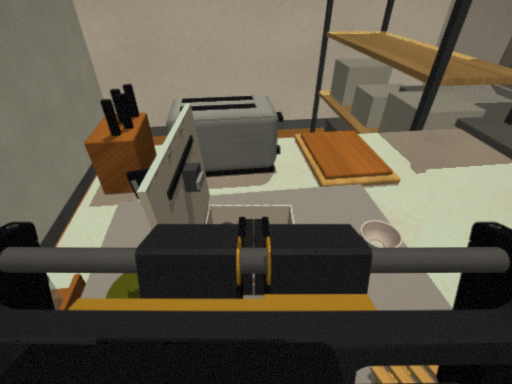

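The lid stands by itself at the same pixels as before the finger backed off: (188,360) and (583,28) in the crop. The key is in its lock at (240,268) in the scene picture, the arm is clear, and everything else is unmoved. Handing in.

```bash
python3 - <<'E'
from rig import *
print(finish_job())
E
```

```text
the job is handed in; nothing more can be done
None
```

The medicine box is open, with the black rectangular-headed key left in its lock. I handed the job in at about 27.6 s of the 72 s; no verdict was reported.

- **Cover:** I pushed it aside with the closed fingertips. It started at about 0.29 rad and ended at roughly 1.5 rad in the wrist picture. The push briefly reached about 13 N near the end of the swing.
- **Key:** I lifted it out of the block and pushed it home, with 11 N of contact force at the bottom. I then turned it clockwise 1.55 rad until the torque rose. A wrist picture afterwards matched the key model at full depth, turned about 1.5 rad.
- **Lid:** I hooked it under its side overhang from the +y side and swung it up. By model projection it stands at about 1.65 rad, and it stayed there after the finger backed off.
- **Surroundings:** The round-headed key, the pepper mill and the other bystanders look unmoved in the last scene picture, judged by eye only. The arm ended clear, with wrist force about 1 N.

One disagreement: at the start the side camera placed the box about 10 mm from where the scene camera did. I relied on the wrist camera instead, whose keyhole positions agreed with each other to about 0.5 mm. I did not measure the lock angle or the key's depth after opening; in the last picture the key looks fully in and turned.

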